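# Raise the engraver's easel and set the work on it

## Task

Swing the easel's spring-loaded prop leg up by its projecting grip, past over-centre until it snaps home and the sloping board stands on it by itself. Then lay the rectangular brass block flat on the raised board, square against the ledge at the board's low edge, and let go. Leave the other things on the bench where they are.

Things in the scene. Friction and masses are not known exactly. Their poses are not given: they have to be found in the camera images.
- easel: Fixed steel easel. Origin: centre of the underside of its base plate (300 x 200 x 12 mm) on the bench; x points from its low edge to its high edge (away from the robot at yaw 0), y to its left, z up. A wooden board (250 x 220 x 10 mm) is hinged along y at x = -120, z = 62 mm, in its underside, 10 mm in from its low edge; the other edge rises.
- magnifier (a point): Centre of the underside of the magnifier head fixed over the easel: grey frame round clear glass, 150 (easel x) x 300 (y) x 35 mm high, its underside 200 mm above the bench; a post at easel x = 138 mm, y = 0 carries it. An upright gripper over the leg's grip strikes it: lean the tool outward (fingers pointing down and to the easel's -y) by 35 to 45 degrees.
- leg_pivot (a point): Middle of the line about which the prop leg turns: along the easel's y axis, at easel x = +70, y = 0, z = 55 mm. Axes turn with the leg.
- prop_leg (a joint): Prop leg's angle, rad: 0 folded flat under the board (pointing to the easel's -x); grows as its tip rises and swings to +x; stop at 1.48. Its roller bar slides on the board's underside and lifts it. Spring and board weight fold it back below about 1.15 (over-centre) and drive it to the stop from about 1.25 on. It takes 7 to 12 N at the grip.
- prop_grip (a point): Middle of the leg's grip: a bare round metal bar, 14 mm in diameter, along the easel's y axis, 85 mm from the leg's turning line. It sticks out of the board's left (+y) side from easel y = 110 to 172 mm; this point is at y = 147 mm. Its axes turn with the leg.
- board (a joint): Slope of the board in rad: 0 level (start), about 0.44 when it stands on the locked leg.
- board_ledge (a point): Point on the board's upper surface, mid-width, at the foot of the ledge face on which work rests. Axes: x up the board in its surface, y along the ledge, z out of the surface; they tilt with the board. The ledge is a metal strip 10 mm wide and 10 mm high along the whole low edge, on this point's -x side.
- block: Loose rectangular brass block, 50 (x) x 44 (y) x 16 (z) mm, about 0.28 kg, flat on the bench to the robot's right. Origin: centre of its underside.
- disc: Round brass disc, 52 mm across, 14 mm high, lying near the block; not to be used. Origin: centre of its underside.
- hammer: Hammer lying on the left; leave alone.
- mandrel: Tapered steel ring mandrel, 250 mm long, lying on the left at the back; leave alone.
- pliers: Pliers, 170 mm long, lying to the left of the easel; leave alone.
- cup: White ceramic cup, 70 mm across and high, to the right of the easel; leave alone.
- jar: Amber glass jar, 60 mm across, 75 mm high, on the left; leave alone.
- gauge: Loose steel ring, 70 mm across, 12 mm high, on the left in front; leave alone.
Things that resemble listed ones, but are neither listed nor needed, are in the scene too. Leave any green or turquoise look-alike of the block alone.

How it is judged:
On the way, in this order (a step that is already met when the one before it is completed fails the run):
1. the prop leg is locked at its stop with nobody holding it, the board standing on it (value of joint prop_leg above 1.4 rad and value of joint board above 0.4 rad and contact force between the fingers and easel below 0.3 N), for 0.3 s.
2. the block lies on the raised board against the ledge (x of block in the frame of board_ledge between 0.01 and 0.04 m and z of block in the frame of board_ledge between -0.004 and 0.006 m and contact force between block and board above 0.3 N), for 0.2 s.
At the end, for the whole second after the job is handed in: Leg at its stop (joint over 1.40), board slope over 0.40 rad; block at rest flat on the board (0.12 rad, underside within 6 mm), square to the ledge within 0.2 rad on any side, its centre 10 to 40 mm up from the ledge and within 88 mm of mid-width (value of joint prop_leg above 1.4 rad and value of joint board above 0.4 rad and x of block in the frame of board_ledge between 0.01 and 0.04 m and y of block in the frame of board_ledge between -0.088 and 0.088 m and angle between the z axis of block and the z axis of board_ledge, either way round below 0.12 rad and (angle between the x axis of block and the x axis of board_ledge, either way round below 0.2 rad or angle between the y axis of block and the x axis of board_ledge, either way round below 0.2 rad) and z of block in the frame of board_ledge between -0.004 and 0.006 m and linear speed of block below 0.02 m/s); the robot touches nothing.
It fails at once if another thing on the bench is moved more than 40 mm (distance of any of disc, hammer, mandrel, pliers, cup, jar, gauge from where it was at the start of the episode above 0.04 m).
It also fails if it takes over 70 s, if anything falls off the work surface, if the arm or the gripper's body presses on something with over 40 N, if the wrist force passes 120 N, or if a joint passes its speed limit or range.

## Robot

A 6-joint arm with a two-finger parallel gripper is mounted at the origin on the work surface. World frame = base frame: x ahead of the robot, y to its left, z up, the work surface at z = 0. Lengths are in m, angles in rad, forces in N, time in s.
With the tool pointing down it reaches from about 0.25 to 0.775 m from the base axis. Payload 4 kg.
Tool frame: the origin (TCP) lies at the very end of the fingers, on their centre line; the grasp point (between the pads) lies 19 mm behind it; z points along the fingers, y is the line along which they close (so a half turn about z gives the same grasp; the last joint's range is limited). The gripper opens to 94 mm and grips with 3 to 60 N. Pads are 16 mm wide; open, the fingers measure 119 mm over their backs; the gripper's body (75 mm by 177 mm) begins 78 mm behind the grasp point.
Start: joints at [1.11, 0.087, 1.371, -0, 1.684, -0.103], TCP at [0.193, 0.515, 0.206] pointing down, gripper open.
Joint ranges: [-3.1, 3.1], [-0.76, 2.03], [0.27, 2.55], [-1.08, 4.22], [0.17, 2.65], [-2.57, 2.57]. Speed limits (rad/s): [2.79, 2.79, 3.14, 3.14, 3.14, 3.14].

## Interface

Orientations are given as a unit quaternion [x, y, z, w].
In Python, from workcell import robot gives the robot as it stands.
- The arm moves only by the shell command python3 -m inch 'ROWS' [FORCE]. ROWS is JSON, a list of rows, each a list of 7 numbers: the turn, a rotation vector about the tool's x, y, z in degrees, then the shift along the tool's x, y, z in m, then the finger opening in m, from 0 to 0.094. A call has 1 to 12 rows; each row shifts and turns the commanded pose from where the row before left it, along the tool's axes as they then stand; what a row does not reach is not made up. A row lasts 1/8 s, in which the tool goes at most 62.5 mm and 10.7 degrees, less where a joint would pass 70% of its speed; a pose out of reach is approached as far as the arm can. A call with a gripper value outside its range is refused whole. The fingers move at their own pace and stop on an object; FORCE is the grip in N (left out, the last holds). Time passes only in rows, so rows that do not move let the fingers close. It gives the time, the measured TCP pose, the force, the opening and the grip force at its end, in the units of the state.
- robot.get_state(): the state, without advancing time (a new reading comes with each control period).
- robot.grab_frame(name): name is "scene" or "top" or "wrist"; returns a dict with "img" (480x640x3 uint8, blue, green, red), "fx", "fy", "cx", "cy" (pixels), "R" (3x3) and "t" (3): a world point X has camera coordinates R X + t. Camera axes: x right, y down, z forward; pixel columns grow to the right and rows downward; lengths in m; the calibration is good to about 2 mm. A picture is of the moment at which its call begins. There is no depth.
- robot.finish_job(): hands the job in; it is judged then, once.
Trained networks look in the newest picture that a camera, given by its name, has taken for a name from the list of things; names that differ only in an ending like _2 or _b are one class to them, and where a whole thing is asked for, a point or a joint stands for the part that bears it (a point fixed in the world has none). Each returns a list of dicts, best first, with "conf" (0 to 1); they miss things now and then, are a little off and sometimes report something else, mostly with a low value. They report only what shows in the picture. A call takes as long as a camera call. They do not tell look-alikes from the thing itself.
- robot.boxes_of(camera, query): "xyz" ([x, y, z] in m, in world coordinates, good to about 4 mm: the middle of the surface that is visible of it).
- robot.cut_out(camera, query): "mask" (480x640 bool, what is visible of it).
- robot.tip_of(camera, query): "xyz" ([x, y, z] in m, in world coordinates, good to about 4 mm: a listed point, or the origin of a listed thing).
The state is a dict: "time_s": time; "joints": joint angles; "qvel": joint speeds; "effort": joint torques, N m; "eef_pos": TCP position; "eef_rot": TCP orientation; "force": force on the tool from outside, world axes, zero at the start; "ft_torque": the same for the moment, N m; "gripper_width": finger opening in m; "gripper_force": force on a finger pad.
Only numpy, scipy, OpenCV 4.12 (cv2) and the standard library are available. Lean on these libraries where they do the work, as an engineer would, in place of code of your own. Each camera call takes 0.05 s, during which the arm holds its last target. There are 200 camera calls.

## Working session

There is one attempt and no reset: what is moved stays moved. The work goes in short steps, Python scripts to look and compute and a shell command to move; the robot and the scene stay as the last step left them, time stands still between calls to the robot, and variables do not carry over. Pictures are saved under pics/ and viewed, at most 10 in all, crops included, and the job is handed in when it is done.

```bash
mkdir -p pics; ls; python3 - <<'E'
from workcell import robot
import cv2,numpy as np
ims=[]
for c in("scene","top"):
    f=robot.grab_frame(c);cv2.imwrite(f"pics/{c}0.png",f["img"])
    for q in("prop_grip","leg_pivot","magnifier","board_ledge","easel","block","disc"):
        print(c,q,[(np.round(d["xyz"],3).tolist(),round(d["conf"],2)) for d in robot.tip_of(c,q)[:3]])
    print(c,"blockbox",[(np.round(d["xyz"],3).tolist(),round(d["conf"],2)) for d in robot.boxes_of(c,"block")[:4]])
s=robot.get_state();print(s["time_s"],s["eef_pos"],s["eef_rot"])
E
```

```text
pics
scene prop_grip [([0.608, 0.01, 0.202], 0.64)]
scene leg_pivot []
scene magnifier [([0.605, 0.012, 0.197], 0.89)]
scene board_ledge [([0.427, 0.014, 0.07], 0.92)]
scene easel [([0.549, 0.012, 0.003], 0.71), ([0.454, -0.3, 0.001], 0.17)]
scene block [([0.393, -0.219, -0.001], 0.86), ([0.495, -0.207, 0.003], 0.82)]
scene disc [([0.55, -0.393, -0.0], 0.95)]
scene blockbox [([0.5, -0.21, 0.019], 0.83), ([0.396, -0.221, 0.018], 0.81), ([0.457, -0.303, 0.017], 0.56), ([0.615, -0.026, 0.224], 0.37)]
top prop_grip [([0.534, 0.156, 0.057], 0.67)]
top leg_pivot []
top magnifier [([0.602, 0.013, 0.2], 0.82)]
top board_ledge [([0.429, 0.007, 0.075], 0.91)]
top easel [([0.548, 0.007, -0.004], 0.9)]
top block [([0.492, -0.208, 0.001], 0.88), ([0.395, -0.223, 0.004], 0.72), ([0.456, -0.301, -0.002], 0.65)]
top disc [([0.552, -0.395, -0.003], 0.67), ([0.713, 0.241, 0.014], 0.4)]
top blockbox [([0.394, -0.218, 0.016], 0.87), ([0.492, -0.203, 0.016], 0.75), ([0.45, -0.296, 0.013], 0.72)]
0.9 [0.19260478 0.51516478 0.20549779] [1.77937217e-01 9.84041842e-01 1.36614964e-05 8.64269588e-06]
```

View pics/scene0.png

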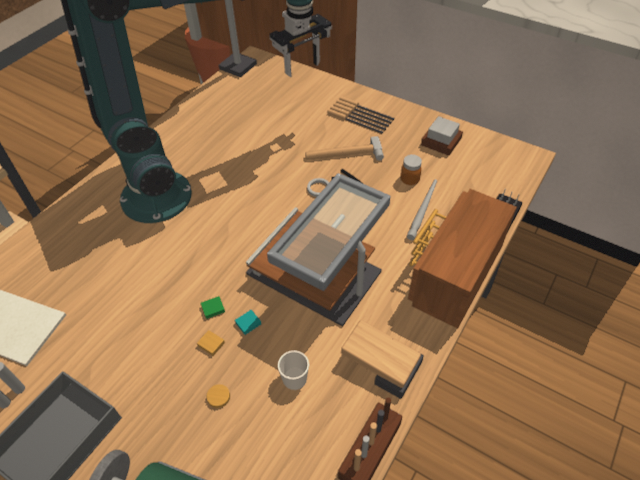

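View pics/top0.png

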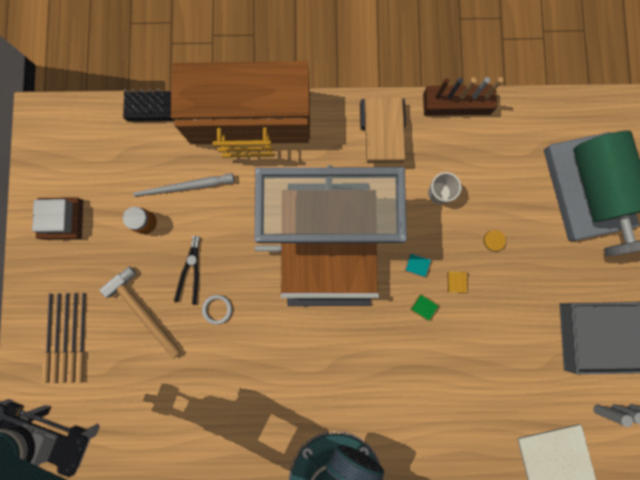

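The scene shows the brass block at top-view pixel (457,282), with green (425,307) and turquoise (418,265) look-alikes. The disc is at (495,240), and the easel is at about yaw 0 with its grip at (268,249). Next I measure the yaws.

```bash
cat > h.py <<'E'
from workcell import robot
import numpy as np,cv2
from scipy.spatial.transform import Rotation as Ro
def ray(f,u,v,z):
    d=f["R"].T@np.array([(u-f["cx"])/f["fx"],(v-f["cy"])/f["fy"],1]);o=-f["R"].T@f["t"]
    return o+d*(z-o[2])/d[2]
def frame(x,z):
    z=np.array(z,float);z/=np.linalg.norm(z);x=np.array(x,float);x-=z*(x@z);x/=np.linalg.norm(x)
    return Ro.from_matrix(np.c_[x,np.cross(z,x),z])
def plan(p,R=None,grasp=True):
    """target of grasp point; prints turn (deg, tool) and shift after the turn"""
    s=robot.get_state();R0=Ro.from_quat(s["eef_rot"]);R=R or R0
    t=np.array(p,float)+(R.apply([0,0,.019]) if grasp else 0)
    r=(R0.inv()*R).as_rotvec(degrees=True);d=t-s["eef_pos"]
    print("turn",r.round(2),np.linalg.norm(r).round(1),"shift before turn",R0.inv().apply(d).round(4),"after",R.inv().apply(d).round(4))
def st():
    s=robot.get_state();print({k:np.round(s[k],3).tolist() for k in("time_s","joints","eef_pos","eef_rot","force","gripper_width","gripper_force")})
E
python3 - <<'E'
from h import *
f=robot.grab_frame("top")
def quad(m,z):
    c=max(cv2.findContours(m.astype(np.uint8),0,2)[0],key=cv2.contourArea)
    P=np.array([ray(f,*p[0],z)[:2] for p in c],np.float32)
    return cv2.minAreaRect(P)
for q,z in(("block",.016),("magnifier",.235),("easel",.03)):
    for d in robot.cut_out("top",q): print(q,d["conf"],quad(d["mask"],z))
h=cv2.cvtColor(f["img"],cv2.COLOR_BGR2HSV)
print(h[282,457],h[265,418],h[307,425])
m=(abs(h[...,0].astype(int)-h[282,457,0])<5)&(h[...,1]>170);m[:265]=0;m[300:]=0;m[:,:440]=0;m[:,475:]=0
print("brass",m.sum(),quad(m,.016))
# ledge face line
g=cv2.cvtColor(f["img"],cv2.COLOR_BGR2GRAY);mm=(g>120)&(h[...,1]<60);mm[:285]=0;mm[305:]=0;mm[:,:275]=0;mm[:,385:]=0
print("ledge",quad(mm,.082))
for u,v in((244,249),(255,249),(281,249)):print(ray(f,u,v,.06).round(3))
s=robot.grab_frame("scene");print([(d["xyz"],d["conf"]) for d in robot.tip_of("scene","board_ledge")])
E
```

```text
block 0.82 ((0.49242693185806274, -0.2019197642803192), (0.053463228046894073, 0.04635481908917427), 69.73743438720703)
block 0.73 ((0.4500214755535126, -0.2953157424926758), (0.04546000063419342, 0.04790292680263519), 87.49482727050781)
block 0.59 ((0.3911876976490021, -0.2142147719860077), (0.05146496742963791, 0.04308956488966942), 55.17792892456055)
magnifier 0.81 ((0.5406187772750854, 0.010100439190864563), (0.2978149354457855, 0.2775381803512573), 89.97843933105469)
easel 0.95 ((0.5656580924987793, 0.009069949388504028), (0.3653716444969177, 0.3394756317138672), 88.03487396240234)
[ 19 197 181] [ 88 236 133] [ 68 217 121]
brass 382 ((0.4508216083049774, -0.2965489327907562), (0.043076615780591965, 0.04811214283108711), 87.48200225830078)
ledge ((0.4239383339881897, 0.009971953928470612), (0.21828754246234894, 0.008950612507760525), 89.12873840332031)
[0.533 0.206 0.06 ]
[0.533 0.18  0.06 ]
[0.532 0.12  0.06 ]
[]
```

```bash
python3 - <<'E'
from h import *
a=np.radians(40);z=[0,-np.sin(a),-np.cos(a)];R=frame([0,1,0],z)
plan([.534,.16+.12*np.sin(a),.057+.12*np.cos(a)],R)
E
```

```text
turn [ 24.21 -34.9   66.51] 78.9 shift before turn [-0.4214 -0.1523  0.0711] after [-0.1767  0.3414  0.2411]
```

```bash
python3 -m inch '[[3.03,-4.36,8.31,0,0,0,0.06],[3.03,-4.36,8.31,0,0,0,0.06],[3.03,-4.36,8.31,0,0,0,0.06],[3.03,-4.36,8.31,0,0,0,0.06],[3.03,-4.36,8.31,0,0,0,0.06],[3.03,-4.36,8.31,0,0,0,0.06],[3.03,-4.36,8.31,0,0,0,0.06],[3.03,-4.36,8.31,0,0,0,0.06],[0,0,0,0,0,0,0.06],[0,0,0,0,0,0,0.06]]' 60; python3 - <<'E'
from h import *
st()
a=np.radians(40);z=[0,-np.sin(a),-np.cos(a)];R=frame([0,1,0],z)
plan([.534,.16+.12*np.sin(a),.057+.12*np.cos(a)],R)
E
```

```text
time_s: 2.45
eef_pos: [0.1926, 0.5152, 0.2057]
eef_rot: [0.664, 0.666, -0.242, 0.241]
force: [0.2, 0.2, 0.6]
gripper_width: 0.06
gripper_force: 0.0
{'time_s': 2.45, 'joints': [1.242, 0.604, 0.861, -0.288, 2.325, 1.112], 'eef_pos': [0.193, 0.515, 0.206], 'eef_rot': [0.664, 0.666, -0.242, 0.241], 'force': [0.212, 0.181, 0.591], 'gripper_width': 0.06, 'gripper_force': 0.0}
turn [ 0.01 -0.07  0.15] 0.2 shift before turn [-0.1777  0.3409  0.2411] after [-0.1765  0.3414  0.2413]
```

```bash
python3 -m inch '[[0,0,0,-0.0177,0.0341,0.0241,0.06],[0,0,0,-0.0177,0.0341,0.0241,0.06],[0,0,0,-0.0177,0.0341,0.0241,0.06],[0,0,0,-0.0177,0.0341,0.0241,0.06],[0,0,0,-0.0177,0.0341,0.0241,0.06],[0,0,0,-0.0177,0.0341,0.0241,0.06],[0,0,0,-0.0177,0.0341,0.0241,0.06],[0,0,0,-0.0177,0.0341,0.0241,0.06],[0,0,0,-0.0177,0.0341,0.0241,0.06],[0,0,0,-0.0177,0.0341,0.0241,0.06],[0,0,0,0,0,0,0.06]]'; python3 - <<'E'
from h import *
st()
a=np.radians(40);z=[0,-np.sin(a),-np.cos(a)];R=frame([0,1,0],z)
plan([.534,.16+.12*np.sin(a),.057+.12*np.cos(a)],R)
plan([.534,.16,.057],R)
f=robot.grab_frame("wrist");cv2.imwrite("pics/w1.png",f["img"])
for c in("wrist","scene"):
  f=robot.grab_frame(c)
  print(c,robot.tip_of(c,"prop_grip"))
E
```

```text
time_s: 3.82
eef_pos: [0.5346, 0.2225, 0.1354]
eef_rot: [0.665, 0.664, -0.242, 0.241]
force: [-0.9, 0.7, -0.3]
gripper_width: 0.06
gripper_force: 0.0
{'time_s': 3.825, 'joints': [0.615, 0.479, 1.185, -0.581, 1.874, 0.554], 'eef_pos': [0.535, 0.222, 0.135], 'eef_rot': [0.665, 0.664, -0.242, 0.241], 'force': [-0.872, 0.651, -0.278], 'gripper_width': 0.06, 'gripper_force': 0.0}
turn [-0.06 -0.06 -0.12] 0.1 shift before turn [ 0.0026 -0.0006 -0.0008] after [ 0.0026 -0.0006 -0.0008]
turn [-0.06 -0.06 -0.12] 0.1 shift before turn [ 0.0024 -0.0005  0.1192] after [ 0.0026 -0.0006  0.1192]
wrist [{'xyz': [0.5344, 0.1548, 0.0542], 'conf': 0.88}]
scene [{'xyz': [0.6097, 0.4567, 0.0031], 'conf': 0.73}, {'xyz': [0.7157, 0.2363, 0.0138], 'conf': 0.25}]
```

View pics/w1.png

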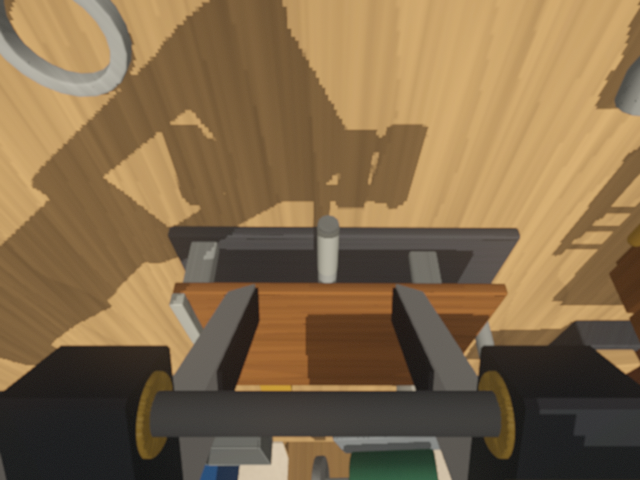

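The wrist view shows the bar at (328,250), centred between the fingers, and the measured point agrees with the expected (0.534, 0.157, 0.055). I'll advance and close.

```bash
python3 -m inch '[[0,0,0,0.002,0,0.02,0.06],[0,0,0,0,0,0.025,0.06],[0,0,0,0,0,0.025,0.06],[0,0,0,0,0,0.025,0.06],[0,0,0,0,0,0.015,0.06],[0,0,0,0,0,0.010,0.06],[0,0,0,0,0,0,0.0],[0,0,0,0,0,0,0.0],[0,0,0,0,0,0,0.0],[0,0,0,0,0,0,0.0],[0,0,0,0,0,0,0.0],[0,0,0,0,0,0,0.0]]' 60; python3 - <<'E'
from h import *
st()
s=robot.get_state();R=Ro.from_quat(s["eef_rot"]);g=s["eef_pos"]-R.apply([0,0,.019]);print(g)
prev=g
for th in (.15,.3,.45,.6,.75,.9,1.05,1.2,1.35,1.46):
    p=g+np.array([.085*(1-np.cos(th)),0,.085*np.sin(th)]);print(th,R.inv().apply(p-prev).round(4));prev=p
E
```

```text
time_s: 5.58
eef_pos: [0.5363, 0.1494, 0.0416]
eef_rot: [0.664, 0.665, -0.239, 0.243]
force: [6.1, -0.7, -2.3]
gripper_width: 0.0128
gripper_force: 60.0
{'time_s': 5.575, 'joints': [0.524, 0.467, 1.403, -0.594, 1.648, 0.592], 'eef_pos': [0.536, 0.149, 0.042], 'eef_rot': [0.664, 0.665, -0.239, 0.243], 'force': [6.068, -0.749, -2.289], 'gripper_width': 0.013, 'gripper_force': 59.982}
[0.53621061 0.16157867 0.05615832]
0.15 [-0.0082  0.001  -0.0097]
0.3 [-0.008   0.0029 -0.0095]
0.45 [-0.0076  0.0047 -0.0091]
0.6 [-0.0071  0.0064 -0.0084]
0.75 [-0.0064  0.008  -0.0076]
0.9 [-0.0055  0.0094 -0.0066]
1.05 [-0.0046  0.0106 -0.0054]
1.2 [-0.0035  0.0115 -0.0041]
1.35 [-0.0024  0.0122 -0.0028]
1.46 [-0.001   0.0092 -0.0011]
```

```bash
python3 -m inch '[[0,0,0,-0.0041,0.0005,-0.0048,0],[0,0,0,-0.0041,0.0005,-0.0049,0],[0,0,0,-0.004,0.0014,-0.0048,0],[0,0,0,-0.004,0.0015,-0.0047,0],[0,0,0,-0.0038,0.0023,-0.0046,0],[0,0,0,-0.0038,0.0024,-0.0045,0],[0,0,0,-0.0036,0.0031,-0.0042,0],[0,0,0,-0.0035,0.0033,-0.0042,0],[0,0,0,-0.0032,0.004,-0.0038,0],[0,0,0,-0.0032,0.004,-0.0038,0]]'; python3 - <<'E'
from h import *
st()
s=robot.get_state();R=Ro.from_quat(s["eef_rot"]);g=s["eef_pos"]-R.apply([0,0,.019]);print(g, np.arctan2(g[2]-.055,.620-g[0]),np.hypot(g[2]-.055,.620-g[0]))
f=robot.grab_frame("wrist");cv2.imwrite("pics/w2.png",f["img"])
E
```

```text
time_s: 6.82
eef_pos: [0.5555, 0.149, 0.0998]
eef_rot: [0.664, 0.664, -0.243, 0.241]
force: [-2.8, -0.5, -9.1]
gripper_width: 0.0124
gripper_force: 60.0
{'time_s': 6.825, 'joints': [0.508, 0.449, 1.302, -0.606, 1.745, 0.51], 'eef_pos': [0.555, 0.149, 0.1], 'eef_rot': [0.664, 0.664, -0.243, 0.241], 'force': [-2.762, -0.453, -9.105], 'gripper_width': 0.012, 'gripper_force': 60.035}
[0.55555024 0.16126526 0.1143712 ] 0.7444058104450794 0.08762825019476002
```

View pics/w2.png

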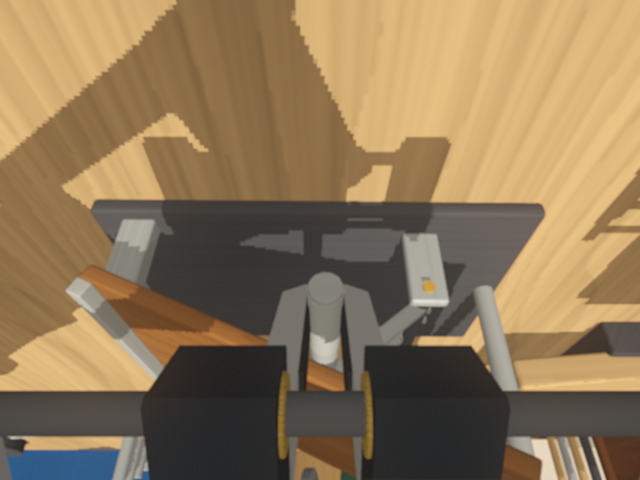

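The bar is still held at (325,300) and the board is rising, so I continue the arc.

```bash
python3 -m inch '[[0,0,0,-0.0028,0.0047,-0.0033,0],[0,0,0,-0.0027,0.0047,-0.0033,0],[0,0,0,-0.0023,0.0053,-0.0027,0],[0,0,0,-0.0023,0.0053,-0.0027,0],[0,0,0,-0.0018,0.0057,-0.0021,0],[0,0,0,-0.0017,0.0058,-0.002,0],[0,0,0,-0.0012,0.0061,-0.0014,0],[0,0,0,-0.0012,0.0061,-0.0014,0],[0,0,0,-0.0008,0.0061,-0.0008,0],[0,0,0,-0.0003,0.005,-0.0003,0],[0,0,0,0,0,0,0]]'; python3 - <<'E'
from h import *
st()
s=robot.get_state();R=Ro.from_quat(s["eef_rot"]);g=s["eef_pos"]-R.apply([0,0,.019]);print(g, np.arctan2(g[2]-.055,.620-g[0]),np.hypot(g[2]-.055,.620-g[0]))
E
```

```text
time_s: 8.25
eef_pos: [0.6138, 0.1485, 0.1336]
eef_rot: [0.666, 0.662, -0.239, 0.246]
force: [-2.6, 0.8, 8.4]
gripper_width: 0.0128
gripper_force: 60.1
{'time_s': 8.25, 'joints': [0.471, 0.523, 1.127, -0.635, 1.797, 0.427], 'eef_pos': [0.614, 0.148, 0.134], 'eef_rot': [0.666, 0.662, -0.239, 0.246], 'force': [-2.556, 0.814, 8.386], 'gripper_width': 0.013, 'gripper_force': 60.102}
[0.61366518 0.16074749 0.14812755] 1.5028778690793794 0.09334275499819963
```

```bash
python3 -m inch '[[0,0,0,0,0,0,0.05],[0,0,0,0,0,0,0.05],[0,0,0,0,0,0,0.05],[0,0,0,0,0,0,0.05],[0,0,0,0,0,-0.02,0.05],[0,0,0,0,0,-0.04,0.05],[0,0,0,0,0,-0.04,0.05],[0,0,0,0,0,-0.04,0.05],[0,0,0,0,0,-0.03,0.05],[0,0,0,0,0,0,0.05],[0,0,0,0,0,0,0.05]]'; python3 - <<'E'
from h import *
st()
for c in("top","scene","wrist"):
  f=robot.grab_frame(c);cv2.imwrite(f"pics/{c}3.png",f["img"])
  for q in("board_ledge","prop_grip"):print(c,q,robot.tip_of(c,q))
E
```

```text
time_s: 9.62
eef_pos: [0.6115, 0.2575, 0.2542]
eef_rot: [0.664, 0.665, -0.243, 0.241]
force: [-0.2, 0.7, -0.7]
gripper_width: 0.0501
gripper_force: 0.0
{'time_s': 9.625, 'joints': [0.596, 0.64, 0.713, -0.672, 2.117, 0.332], 'eef_pos': [0.611, 0.257, 0.254], 'eef_rot': [0.664, 0.665, -0.243, 0.241], 'force': [-0.213, 0.659, -0.723], 'gripper_width': 0.05, 'gripper_force': 0.0}
top board_ledge [{'xyz': [0.426, 0.0074, 0.0745], 'conf': 0.97}]
top prop_grip [{'xyz': [0.6093, 0.1549, 0.1402], 'conf': 0.61}]
scene board_ledge [{'xyz': [0.4247, 0.0136, 0.0699], 'conf': 0.73}]
scene prop_grip []
wrist board_ledge [{'xyz': [0.4228, 0.0087, 0.0756], 'conf': 0.76}]
wrist prop_grip [{'xyz': [0.6124, 0.1512, 0.1404], 'conf': 0.66}]
```

View pics/wrist3.png

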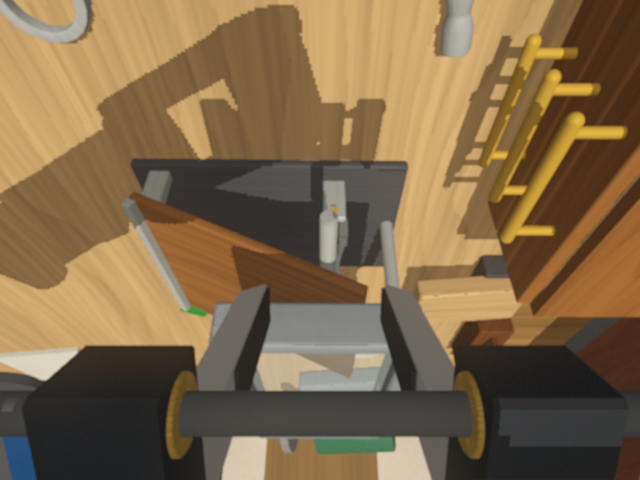

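The leg is locked: the grip is seen at (330,235) in the wrist view, measured at (0.611, 0.153, 0.140), which corresponds to θ≈1.48. The ledge measurement also matches its predicted position. Now for the block.

```bash
python3 - <<'E'
from h import *
R=frame([1,0,0],[0,0,-1])
plan([.36,.25,.30],grasp=False)
R0=Ro.from_quat(robot.get_state()["eef_rot"]);print((R0.inv()*R).as_rotvec(degrees=True).round(2), R.inv().apply(np.array([.454,-.3,.15])-[.36,.25,.30]).round(4))
E
```

```text
turn [0. 0. 0.] 0.0 shift before turn [-0.0345 -0.2516 -0.0289] after [-0.0345 -0.2516 -0.0289]
[31.27 31.35 86.01] [0.094 0.55  0.15 ]
```

```bash
python3 -m inch '[[0,0,0,-0.0069,-0.0503,-0.0058,0.065],[0,0,0,-0.0069,-0.0503,-0.0058,0.065],[0,0,0,-0.0069,-0.0503,-0.0058,0.065],[0,0,0,-0.0069,-0.0503,-0.0058,0.065],[0,0,0,-0.0069,-0.0503,-0.0058,0.065],[0,0,0,0,0,0,0.065]]' 30
python3 -m inch '[[3.13,3.14,8.6,0,0,0,0.065],[3.13,3.14,8.6,0,0,0,0.065],[3.13,3.14,8.6,0,0,0,0.065],[3.13,3.14,8.6,0,0,0,0.065],[3.13,3.14,8.6,0,0,0,0.065],[3.13,3.14,8.6,0,0,0,0.065],[3.13,3.14,8.6,0,0,0,0.065],[3.13,3.14,8.6,0,0,0,0.065],[3.13,3.14,8.6,0,0,0,0.065],[3.13,3.14,8.6,0,0,0,0.065],[0,0,0,0,0,0,0.065]]'; python3 - <<'E'
from h import *
st();plan([.454,-.3,.15],frame([1,0,0],[0,0,-1]),False)
E
```

```text
time_s: 10.82
eef_pos: [0.3582, 0.2506, 0.3021]
eef_rot: [0.664, 0.666, -0.24, 0.242]
force: [0.3, 0.9, -0.5]
gripper_width: 0.065
gripper_force: 0.0
time_s: 12.2
eef_pos: [0.3607, 0.2493, 0.3009]
eef_rot: [1.0, -0.0, 0.001, -0.001]
force: [0.5, -0.2, 0.5]
gripper_width: 0.0649
gripper_force: 0.0
{'time_s': 12.2, 'joints': [0.475, -0.163, 1.425, 0.0, 1.877, 2.046], 'eef_pos': [0.361, 0.249, 0.301], 'eef_rot': [1.0, -0.0, 0.001, -0.001], 'force': [0.479, -0.202, 0.503], 'gripper_width': 0.065, 'gripper_force': 0.0}
turn [-0.07 -0.14 -0.  ] 0.2 shift before turn [0.093  0.5495 0.1504] after [0.0933 0.5493 0.1509]
```

```bash
python3 -m inch '[[0,0,0,0.0085,0.05,0.0137,0.065],[0,0,0,0.0085,0.05,0.0137,0.065],[0,0,0,0.0085,0.05,0.0137,0.065],[0,0,0,0.0085,0.05,0.0137,0.065],[0,0,0,0.0085,0.05,0.0137,0.065],[0,0,0,0.0085,0.05,0.0137,0.065],[0,0,0,0.0085,0.05,0.0137,0.065],[0,0,0,0.0085,0.05,0.0137,0.065],[0,0,0,0.0085,0.05,0.0137,0.065],[0,0,0,0.0085,0.05,0.0137,0.065],[0,0,0,0.0085,0.05,0.0137,0.065],[0,0,0,0,0,0,0.065]]'; python3 - <<'E'
from h import *
st();f=robot.grab_frame("wrist");cv2.imwrite("pics/w4.png",f["img"])
for d in robot.cut_out("wrist","block"):
    m=d["mask"];v,u=np.nonzero(m);c=max(cv2.findContours(m.astype(np.uint8),0,2)[0],key=cv2.contourArea)
    print(d["conf"],u.mean(),v.mean(),cv2.minAreaRect(np.array([ray(f,*p[0],.016)[:2] for p in c],np.float32)))
print(robot.tip_of("wrist","block"))
E
```

```text
time_s: 13.7
eef_pos: [0.4531, -0.3024, 0.1455]
eef_rot: [1.0, -0.001, -0.003, -0.002]
force: [1.0, 0.7, 0.3]
gripper_width: 0.0651
gripper_force: 0.0
{'time_s': 13.7, 'joints': [-0.692, 0.1, 1.476, -0.0, 1.572, 0.88], 'eef_pos': [0.453, -0.302, 0.145], 'eef_rot': [1.0, -0.001, -0.003, -0.002], 'force': [0.977, 0.657, 0.275], 'gripper_width': 0.065, 'gripper_force': 0.0}
0.91 194.20280026252462 179.18136075257055 ((0.49564215540885925, -0.20862919092178345), (0.05240486189723015, 0.04616779834032059), 70.11311340332031)
0.88 321.0962375223957 234.57691323265934 ((0.4548421800136566, -0.3003496825695038), (0.04380268231034279, 0.051790133118629456), 88.47203826904297)
0.58 208.89343246592318 295.4981412639405 ((0.4032207429409027, -0.21169674396514893), (0.027682866901159286, 0.050019521266222), 54.330970764160156)
[{'xyz': [0.4549, -0.2946, 0.0005], 'conf': 0.93}, {'xyz': [0.3925, -0.2201, 0.003], 'conf': 0.88}, {'xyz': [0.4961, -0.207, 0.0021], 'conf': 0.69}]
```

View pics/w4.png

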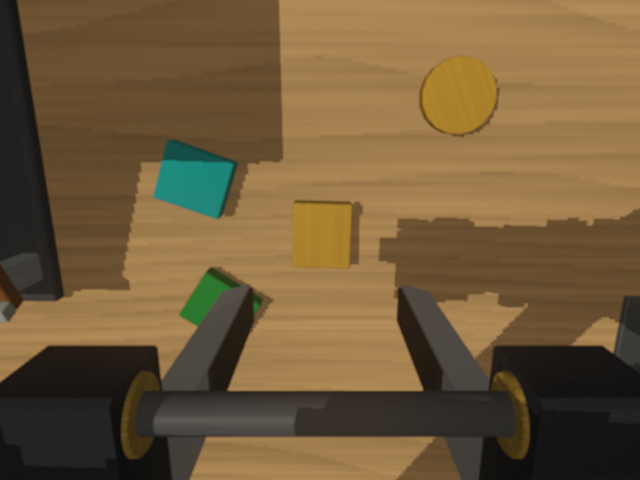

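The brass block is at (321,235), giving world (0.4548, -0.3003) with yaw ≈ -1.5°. The fingers straddle it, so I descend.

```bash
python3 -m inch '[[0,0,0,0.0015,-0.001,0.02,0.06],[0,0,0,0,0,0.03,0.06],[0,0,0,0,0,0.03,0.06],[0,0,0,0,0,0.03,0.06],[0,0,0,0,0,0.02,0.06],[0,0,0,0,0,0.008,0.06],[0,0,0,0,0,0,0.06]]' 30; python3 - <<'E'
from h import *
st();plan([.4548,-.3003,.003],frame([1,0,0],[0,0,-1]),False)
E
```

```text
time_s: 14.72
eef_pos: [0.4557, -0.2977, 0.0114]
eef_rot: [1.0, 0.001, 0.0, -0.0]
force: [0.2, 0.3, -0.5]
gripper_width: 0.0601
gripper_force: 0.0
{'time_s': 14.725, 'joints': [-0.684, 0.195, 1.648, 0.001, 1.299, 0.885], 'eef_pos': [0.456, -0.298, 0.011], 'eef_rot': [1.0, 0.001, 0.0, -0.0], 'force': [0.236, 0.26, -0.509], 'gripper_width': 0.06, 'gripper_force': 0.0}
turn [-0.05 -0.04  0.11] 0.1 shift before turn [-0.0009  0.0026  0.0084] after [-0.0009  0.0026  0.0084]
```

```bash
python3 -m inch '[[0,0,0,0,0.002,0.008,0.06],[0,0,0,0,0,0,0.03],[0,0,0,0,0,0,0.03],[0,0,0,0,0,0,0.03],[0,0,0,0,0,0,0.03],[0,0,0,0,0,-0.03,0.03],[0,0,0,0,0,-0.04,0.03],[0,0,0,0,0,-0.05,0.03],[0,0,0,0,0,-0.05,0.03],[0,0,0,0,0,0,0.03]]' 30; python3 - <<'E'
from h import *
st()
b=.44;n=np.array([-np.sin(b),0,np.cos(b)]);u=np.array([np.cos(b),0,np.sin(b)])
foot=np.array([.429,.0,.062])+.01*n
R=frame(u,-n);print(foot)
plan(foot+.030*u+.08*n,R,False)
E
```

```text
time_s: 15.98
eef_pos: [0.4574, -0.3024, 0.1779]
eef_rot: [1.0, 0.0, 0.004, 0.003]
force: [-0.0, -0.7, -3.4]
gripper_width: 0.0434
gripper_force: 29.9
{'time_s': 15.975, 'joints': [-0.688, 0.083, 1.43, 0.001, 1.619, 0.882], 'eef_pos': [0.457, -0.302, 0.178], 'eef_rot': [1.0, 0.0, 0.004, 0.003], 'force': [-0.011, -0.727, -3.405], 'gripper_width': 0.043, 'gripper_force': 29.879}
[0.42474061 0.         0.07104752]
turn [ 0.31 24.74  0.09] 24.7 shift before turn [-0.0397 -0.3025  0.0197] after [-0.0451 -0.3024  0.0027]
```

```bash
python3 -m inch '[[0,8.3,0,0,0,0,0.03],[0,8.3,0,0,0,0,0.03],[0,8.3,0,0,0,0,0.03],[0,0,0,-0.0064,-0.0432,0.0004,0.03],[0,0,0,-0.0064,-0.0432,0.0004,0.03],[0,0,0,-0.0064,-0.0432,0.0004,0.03],[0,0,0,-0.0064,-0.0432,0.0004,0.03],[0,0,0,-0.0064,-0.0432,0.0004,0.03],[0,0,0,-0.0064,-0.0432,0.0004,0.03],[0,0,0,-0.0064,-0.0432,0.0004,0.03],[0,0,0,0,0,0,0.03],[0,0,0,0,0,0,0.03]]'; python3 - <<'E'
from h import *
st()
b=.44;n=np.array([-np.sin(b),0,np.cos(b)]);u=np.array([np.cos(b),0,np.sin(b)])
foot=np.array([.429,.0,.062])+.01*n
R=frame(u,-n)
plan(foot+.029*u+.006*n,R,False)
f=robot.grab_frame("wrist");cv2.imwrite("pics/w5.png",f["img"])
E
```

```text
time_s: 17.48
eef_pos: [0.4148, 0.0018, 0.1496]
eef_rot: [0.977, 0.0, 0.214, -0.001]
force: [-0.2, -0.1, -3.1]
gripper_width: 0.0434
gripper_force: 29.9
{'time_s': 17.475, 'joints': [-0.207, -0.575, 2.067, 0.093, 1.227, 1.35], 'eef_pos': [0.415, 0.002, 0.15], 'eef_rot': [0.977, 0.0, 0.214, -0.001], 'force': [-0.16, -0.096, -3.133], 'gripper_width': 0.043, 'gripper_force': 29.879}
turn [-0.07  0.49  0.03] 0.5 shift before turn [0.0051 0.0019 0.0693] after [0.0045 0.0018 0.0693]
```

View pics/w5.png

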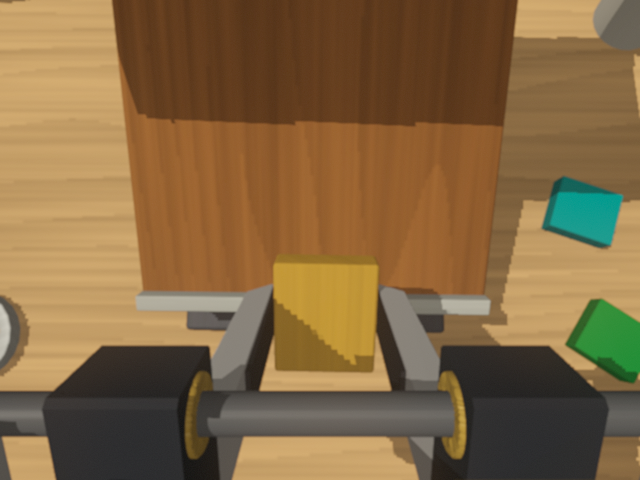

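The wrist view shows the block at (325,310), held square to the ledge (y≈300), with the board standing. I lower along the board normal with a small up-slope margin.

```bash
python3 -m inch '[[0,0.4,0,0.008,0,0.01,0.03],[0,0,0,0,0,0.015,0.03],[0,0,0,0,0,0.015,0.03],[0,0,0,0,0,0.01,0.03],[0,0,0,0,0,0.008,0.03],[0,0,0,0,0,0,0.03],[0,0,0,0,0,0,0.03]]'; python3 - <<'E'
from h import *
st()
b=.44;n=np.array([-np.sin(b),0,np.cos(b)]);u=np.array([np.cos(b),0,np.sin(b)])
foot=np.array([.429,.0,.062])+.01*n
p=robot.get_state()["eef_pos"]-foot;print("up",p@u,"out",p@n)
E
```

```text
time_s: 18.4
eef_pos: [0.4481, 0.0018, 0.1033]
eef_rot: [0.976, 0.0, 0.22, -0.0]
force: [-0.8, -0.3, -2.5]
gripper_width: 0.0435
gripper_force: 29.9
{'time_s': 18.4, 'joints': [-0.186, -0.46, 2.1, 0.092, 1.068, 1.358], 'eef_pos': [0.448, 0.002, 0.103], 'eef_rot': [0.976, 0.0, 0.22, -0.0], 'force': [-0.798, -0.27, -2.463], 'gripper_width': 0.043, 'gripper_force': 29.879}
up 0.03483525229631569 out 0.019205211899747398
```

```bash
python3 -m inch '[[0,0,0,-0.003,0,0.005,0.03],[0,0,0,0,0,0.004,0.03],[0,0,0,0,0,0.003,0.03],[0,0,0,0,0,0,0.03]]'; python3 -m inch '[[0,0,0,0,0,0.002,0.03],[0,0,0,0,0,0,0.03]]';python3 -m inch '[[0,0,0,0,0,0.0015,0.03],[0,0,0,0,0,0,0.03]]'
```

```text
time_s: 18.9
eef_pos: [0.45, 0.002, 0.0902]
eef_rot: [0.976, 0.0, 0.219, -0.001]
force: [0.2, 0.7, -2.5]
gripper_width: 0.044
gripper_force: 29.9
time_s: 19.15
eef_pos: [0.451, 0.0019, 0.0887]
eef_rot: [0.976, 0.0, 0.219, -0.001]
force: [-0.8, 1.0, -2.9]
gripper_width: 0.0438
gripper_force: 29.9
time_s: 19.4
eef_pos: [0.4517, 0.0019, 0.0874]
eef_rot: [0.976, 0.0, 0.219, -0.001]
force: [0.4, 0.2, -3.3]
gripper_width: 0.0437
gripper_force: 29.9
```

```bash
for i in 1; do python3 -m inch '[[0,0,0,0,0,0.0015,0.03],[0,0,0,0,0,0,0.03]]'; done; python3 -m inch '[[0,0,0,0,0,0.001,0.03],[0,0,0,0,0,0,0.03]]'
```

```text
time_s: 19.65
eef_pos: [0.4521, 0.0019, 0.0871]
eef_rot: [0.976, 0.0, 0.219, -0.0]
force: [-6.6, 1.2, 4.5]
gripper_width: 0.0435
gripper_force: 29.9
time_s: 19.9
eef_pos: [0.4522, 0.002, 0.087]
eef_rot: [0.976, 0.0, 0.219, -0.0]
force: [-14.1, 1.2, 11.6]
gripper_width: 0.0436
gripper_force: 29.9
```

```bash
python3 -m inch '[[0,0,0,0,0,-0.002,0.03],[0,0,0,0,0,0,0.03]]'; python3 -m inch '[[0,0,0,-0.002,0,0,0.03],[0,0,0,0,0,0,0.03]]'; python3 -m inch '[[0,0,0,-0.002,0,0,0.03],[0,0,0,0,0,0,0.03]]'
```

```text
time_s: 20.15
eef_pos: [0.4521, 0.0019, 0.0872]
eef_rot: [0.976, 0.0, 0.22, -0.001]
force: [-1.0, -0.5, -2.5]
gripper_width: 0.0441
gripper_force: 29.9
time_s: 20.4
eef_pos: [0.4503, 0.0019, 0.0863]
eef_rot: [0.976, 0.0, 0.22, -0.0]
force: [-0.6, -0.3, -0.5]
gripper_width: 0.0436
gripper_force: 29.9
time_s: 20.65
eef_pos: [0.4487, 0.0019, 0.0857]
eef_rot: [0.976, 0.0, 0.22, -0.001]
force: [1.4, 0.5, -1.3]
gripper_width: 0.0436
gripper_force: 29.9
```

```bash
python3 -m inch '[[0,0,0,-0.001,0,0,0.03],[0,0,0,0,0,0,0.03]]'; python3 - <<'E'
from h import *
st()
b=.44;n=np.array([-np.sin(b),0,np.cos(b)]);u=np.array([np.cos(b),0,np.sin(b)])
foot=np.array([.429,.0,.062])+.01*n
p=robot.get_state()["eef_pos"]-foot;print("up",p@u,"out",p@n)
f=robot.grab_frame("wrist");cv2.imwrite("pics/w6.png",f["img"])
E
```

```text
time_s: 20.9
eef_pos: [0.4485, 0.0019, 0.0859]
eef_rot: [0.975, 0.0, 0.221, -0.001]
force: [4.8, 0.1, -2.2]
gripper_width: 0.0437
gripper_force: 29.9
{'time_s': 20.9, 'joints': [-0.186, -0.445, 2.127, 0.095, 1.024, 1.353], 'eef_pos': [0.449, 0.002, 0.086], 'eef_rot': [0.975, 0.0, 0.221, -0.001], 'force': [4.837, 0.101, -2.194], 'gripper_width': 0.044, 'gripper_force': 29.854}
up 0.027818765118089554 out 0.0032764907238456045
```

View pics/w6.png

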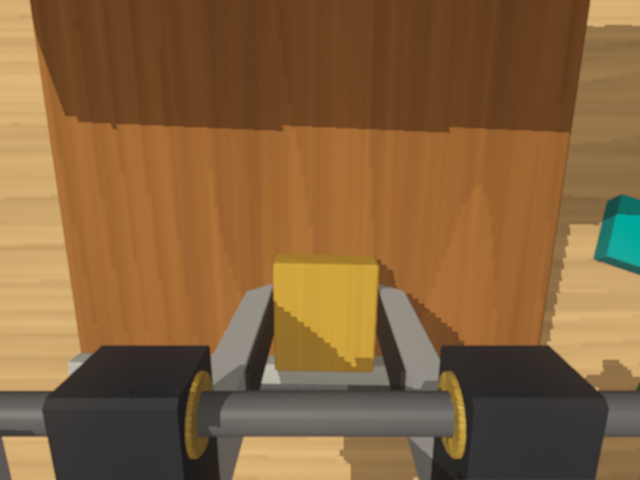

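The block sits on the board with its low edge at the ledge (325,370), and the +x force shows ledge contact. I release it and retreat.

```bash
python3 -m inch '[[0,0,0,0,0,0,0.046],[0,0,0,0,0,0,0.05],[0,0,0,0,0,0,0.06],[0,0,0,0,0,0,0.065],[0,0,0,0,0,0,0.065],[0,0,0,0,0,-0.01,0.065],[0,0,0,0,0,-0.03,0.065],[0,0,0,0,0,-0.04,0.065],[0,0,0,0,0,-0.03,0.065],[0,0,0,0,0,0,0.065],[0,0,0,0,0,0,0.065]]'; python3 - <<'E'
from h import *
st()
b=.44;n=np.array([-np.sin(b),0,np.cos(b)]);u=np.array([np.cos(b),0,np.sin(b)])
foot=np.array([.429,.0,.062])+.01*n
f=robot.grab_frame("wrist");cv2.imwrite("pics/w7.png",f["img"])
for d in robot.tip_of("wrist","block"):p=d["xyz"]-foot;print(d["conf"],d["xyz"],"up",p@u,"out",p@n)
E
```

```text
time_s: 22.32
eef_pos: [0.4, 0.0019, 0.1833]
eef_rot: [0.976, 0.0, 0.219, -0.001]
force: [-0.8, -0.6, 0.4]
gripper_width: 0.0653
gripper_force: 0.0
{'time_s': 22.325, 'joints': [-0.222, -0.633, 2.033, 0.099, 1.312, 1.344], 'eef_pos': [0.4, 0.002, 0.183], 'eef_rot': [0.976, 0.0, 0.219, -0.001], 'force': [-0.765, -0.56, 0.389], 'gripper_width': 0.065, 'gripper_force': 0.0}
0.76 [0.4506, 0.0055, 0.0812] up 0.02772067365481841 out -0.0018290605116023006
0.57 [0.3911, -0.2206, -0.0008] up -0.061039086442181374 out -0.050675298724212316
0.57 [0.5507, 0.0077, -0.0005] up 0.08348706084724455 out -0.11838381184977985
```

View pics/w7.png

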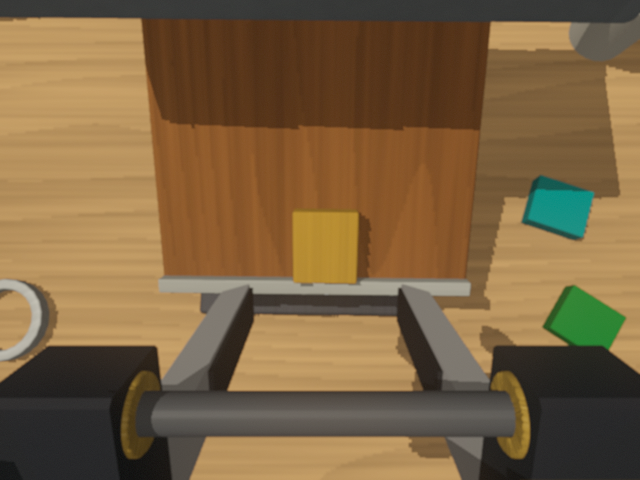

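The block rests flat at (326,247), square against the ledge (y≈283), the board is raised and the gripper is clear.

```bash
python3 -c "
from workcell import robot
print(robot.finish_job())"
```

```text
the job is handed in; nothing more can be done
None
```

I've handed the job in: the prop leg is locked at its stop with the board standing on it, the brass block lies flat and square against the ledge (centre about 28 mm up), and the gripper is clear; the hand-in returned no verdict.

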